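Lock the stock jar in its brace and twist its tight cap off

ROBOT

A 6-joint arm with a two-finger parallel gripper is mounted at the origin on the work surface. World frame = base frame: x ahead of the robot, y to its left, z up, the work surface at z = 0. Lengths are in m, angles in rad, forces in N, time in s.
With the tool pointing down it reaches from about 0.375 to 0.975 m from the base axis. Payload 3.8 kg.
Tool frame: the origin (TCP) lies at the very end of the fingers, on their centre line; the grasp point (between the pads) lies 19 mm behind it; z points along the fingers, y is the direction in which the jaws open and shut (so a half turn about z gives the same grasp; the last joint's range is limited). The gripper opens to 85 mm and grips with 20 to 120 N. Pads are 22 mm wide; open, the fingers measure 114 mm over their backs; the gripper's body (76 mm by 85 mm) begins 54 mm behind the grasp point. The pads swing forward as they close: fully open they stand 13 mm farther back than shut.
Start: joints at [-1.195, 0.264, 1.604, -0, 1.274, -0.037], TCP at [0.271, -0.618, 0.211] pointing down, gripper open.
Joint ranges: [-2.63, 2.63], [-0.94, 2.18], [0.31, 2.57], [-1.31, 4.45], [0, 2.66], [-2.55, 2.55]. Speed limits (rad/s): [2.57, 2.57, 3.14, 3.14, 3.14, 3.14].

INTERFACE

Orientations are given as a rotation vector (axis times angle).
In Python, from workcell import status, read_camera, camera_info, order gives the robot as it stands.
- The arm moves only by the tool move_arm, never from a script. Its argument "deltas" is a list of rows, each a list of 3 entries, a list of its own where there are three numbers: the turn, a rotation vector about the world's x, y, z as a fraction of full scale, then the shift along the world's x, y, z as a fraction of full scale, then the closure, from -1 (fully open) to 1 (shut), so that 0 is half open. A call has 1 to 20 rows; each row is the pose to reach, as a shift and turn from the pose commanded when the call began; what a row does not reach only later rows make up. Full scale, the value 1, is 0.1 m for a shift and pi/2 rad for a turn. A row lasts 1/8 s, in which the tool goes at most 62.5 mm and 10.7 degrees, less where a joint would pass 70% of its speed; a pose out of reach is approached as far as the arm can. A call with a number of a shift or a turn outside -1 to 1 is refused whole. A call with a gripper value outside its range is refused whole. The fingers move at their own pace and stop on an object; "grip_force" is the grip in N (left out, the last holds). Time passes only in rows, so rows that repeat a pose let the fingers close. It gives the time, the measured TCP pose, the force and the opening at its end, in the units of the state.
- status.read_state(): the state, without advancing time (a new reading comes with each control period).
- read_camera(name): name is "side" or "top" or "wrist"; returns (picture, depth): 400x640x3 uint8, red, green, blue; 400x640 float32, m along the optical axis (not along the pixel's ray), 0 where there is no reading.
- camera_info(name): a dict with "K" (3x3 intrinsics, pixels), "R" (3x3) and "t" (3): a world point X has camera coordinates R X + t. Camera axes: x right, y down, z forward; pixel columns grow to the right and rows downward; lengths in m; the calibration is good to about 2 mm. A picture is of the moment at which its call begins: read the wrist's pose just before it. camera_info takes no time and is no camera call; for the wrist camera it gives the pose at the moment of the call.
- order.finish_job(): hands the job in, once; it reports no verdict.
The state is a dict: "time": time; "q": joint angles; "joint_vel": joint speeds; "joint_torque": joint torques, N m; "tool_pos": TCP position; "tcp_rot": TCP orientation; "wrist_force": force on the tool from outside, world axes, zero at the start; "torque": the same for the moment, N m; "width": opening from 0.0 (shut) to 1.0 (fully open).
Only numpy, scipy, OpenCV 4.12 (cv2) and the standard library are available. Lean on these libraries where they do the work, as an engineer would, in place of code of your own. Each camera call takes 0.05 s, during which the arm holds its last target. There are 200 camera calls.

TASK

With the mallet, not the hand, knock the brace's sprung pin fully down so that the jar standing in the brace cannot turn, and put the mallet back down on the bench clear of the brace. Then twist the jar's tight cap anticlockwise until it comes free, without pulling the jar up out of the brace, lift the cap straight up just clear of the mouth, and finish while holding it there level, one to four centimetres above the mouth. Leave everything else on the bench where it is.

Things in the scene. Friction and masses are not known exactly. Their poses are not given: they have to be found in the camera images.
- brace: Dark steel jar brace fixed to the bench: base plate 130 (x) by 165 (y) mm, 10 mm thick, with an upright ring (102 mm outside, 20 mm tall above the plate) round the jar's foot and a 60 mm high boss with the sprung pin beside it. Origin on the bench under the jar's axis, z up; the pin stands 75 mm along its +y from the jar's axis.
- pin_top (a point): Centre of the flat top of the steel sprung pin's round head, 28 mm in diameter, 10 mm thick. It stands 82 mm above the bench when the pin is up and 66 mm when fully down.
- pin (a joint): Travel of the pin straight down in m: 0 up, 0.016 fully down (over 0.013 counts). Driving it takes 8 to 10 N; it stays where it is left. A bar on its foot drops between two ribs of the jar and stops the jar from turning (up to 0.14 rad of play either way); with the pin up the jar spins with the cap.
- jar: White stock jar, loose, about 0.5 kg, standing in the brace on its 10 mm plate: body 66 mm in diameter, eight ribs round the foot out to 86 mm, neck 44 mm. Origin at the centre of its underside, z up; the mouth's rim (rubber gasket) is 106 mm above the origin, so 116 mm above the bench.
- cap: Round aluminium twist-off cap, 58 mm in diameter, 32.5 mm tall, 60 g; a thin 3 mm high ridge on top points along its +x. Origin at the centre of its lower edge, z up: 97 mm above the bench while on the jar, its top at 129.5 mm. Three lugs hook under the jar's, pressed by the sprung gasket (15 N): tight, 0.2 to 0.4 N m. Once free it springs up to 3 mm and lifts straight off.
- cap_grip (a point): On the cap's axis, 25.5 mm above its lower edge: middle of its solid upper 14 mm, the best height to grip. Seen from above the cap loosens anticlockwise: relative to the jar it comes free 0.45 to 0.85 rad from where it starts and meets a stop 1.05 to 1.45 rad from there; a turn of the hand of 1.0 to 1.1 rad always suits (the jar gives up to 0.14 rad in the brace).
- mallet: Mallet standing on one face of its black rubber head: the head is an upright cylinder 42 mm in diameter and 80 mm tall; the light wooden handle, 20 mm wide and 24 mm tall, runs level from it, at 40 mm height (middle), along the mallet's -x out to 148 mm from the head's axis. 0.33 kg, centre of mass about 8 mm from the head's axis. Origin at the centre of the head's lower face, z up.
- spare_jar: Bystander: an equal closed jar standing on the bare bench, not in the brace (86 mm over the ribs, 120 mm tall). Origin at the centre of its underside.
- carton: Bystander: cardboard box 70 x 55 x 60 mm. Origin at the centre of its underside.
- oil_can: Bystander: grey bottle 52 mm in diameter, 130 mm tall. Origin at the centre of its underside.
- wrench: Bystander: steel wrench lying flat, its length along its x.
- bolt: Bystander: large bolt standing on its 32 mm head, 72 mm tall. Origin under its head.
- nut: Bystander: large dark nut lying flat, about 38 mm across, 16 mm tall. Origin under its centre.
- tray: Bystander: grey tray of screws 90 x 100 x 35 mm. Origin under its centre.

How it is judged:
By the outcome, as a careful person would: the job done as asked, in the order asked, and still so for the second after the job is handed in, while the arm keeps its last pose, push and grip.
It also fails if it takes over 48 s, if anything falls off the work surface, if the arm or the gripper's body presses on something with over 40 N, if the wrist force passes 120 N, or if a joint passes its speed limit or range.

## Working session

There is one attempt and no reset: what is moved stays moved. The work goes in short steps, Python scripts to look and compute and a tool call to move; the robot and the scene stay as the last step left them, time stands still between calls to the robot, and variables do not carry over. Pictures are saved under pics/ and viewed, about 8 in all and at most 12, crops included, and the job is handed in when it is done.

Besides the shell and the picture viewer there is one more tool, called after "Call:" as name(argument=value, ...), one argument or row to a line, values as JSON. move_arm: Moves the arm, as the interface text tells. Its arguments: {"type":"object","properties":{"deltas":{"type":"array","items":{"type":"array"}},"grip_force":{"type":"number"}},"required":["deltas"]}

```bash
ls; mkdir -p pics
cat > h.py <<'E'
import numpy as np, cv2
from workcell import status, read_camera, camera_info, order
def world(name,depth,info=None):
    c=info or camera_info(name); K,R,t=np.array(c["K"]),np.array(c["R"]),np.array(c["t"])
    v,u=np.mgrid[:depth.shape[0],:depth.shape[1]]
    P=np.stack([(u-K[0,2])/K[0,0]*depth,(v-K[1,2])/K[1,1]*depth,depth],-1)
    W=(P-t)@R
    W[depth==0]=np.nan
    return W
def save(n,im): cv2.imwrite(f"pics/{n}.png",im[:,:,::-1])
E
python3 - <<'E'
from h import *
print(status.read_state())
for n in("top","side"):
    c=camera_info(n);im,d=read_camera(n);save(n+"0",im);W=world(n,d,c);np.save(n+"0.npy",W)
    print(n,c["K"],-np.array(c["R"]).T@c["t"],np.nanmin(W.reshape(-1,3),0),np.nanmax(W.reshape(-1,3),0))
E
```

```text
pics
{'time': 0.0, 'q': array([-1.19490674e+00,  2.64741587e-01,  1.60540113e+00,  4.83657102e-06,
        1.27370958e+00, -3.69125144e-02]), 'joint_vel': array([ 1.50622866e-03,  6.19798624e-04,  3.43940652e-05,  6.30629337e-04,
       -3.10458191e-04, -2.02811595e-03]), 'joint_torque': array([ 7.03410133e-04, -5.15108442e+01, -3.67311180e+01,  9.79709966e-05,
        1.29001550e-02, -4.52399206e-06]), 'tool_pos': array([ 0.27049552, -0.617565  ,  0.20975523]), 'tcp_rot': array([-3.07273141e+00, -6.43375029e-01,  5.91137542e-04]), 'wrist_force': array([-0.1528287 ,  0.14631466,  0.35863877]), 'torque': array([ 0.04466931, -0.02102544, -0.05013927]), 'width': 0.9999680954666574}
top [[423.25153308   0.         321.54097786]
 [  0.         423.25153308 203.63931533]
 [  0.           0.           1.        ]] [0.50529695 0.0019965  1.40776693] [-0.33777719 -1.60426012 -0.7782566 ] [1.37592221 1.75626637 0.67142021]
side [[518.08246823   0.         326.4136244 ]
 [  0.         518.08246823 204.87376845]
 [  0.           0.           1.        ]] [ 0.28392405 -0.99347619  0.94866437] [-0.78273743 -0.68083505 -0.76896924] [1.37996643 2.2251497  0.74764263]
```

View pics/top0.png

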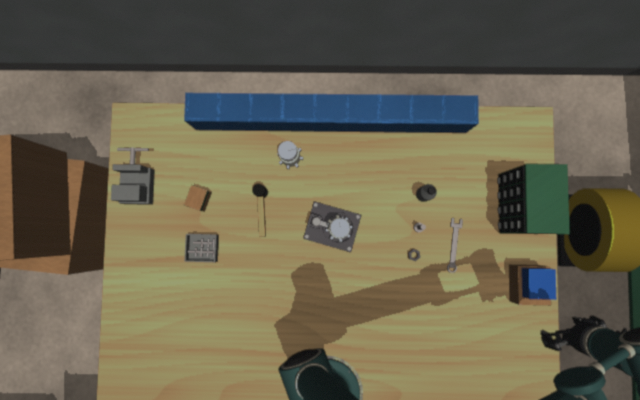

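View pics/side0.png

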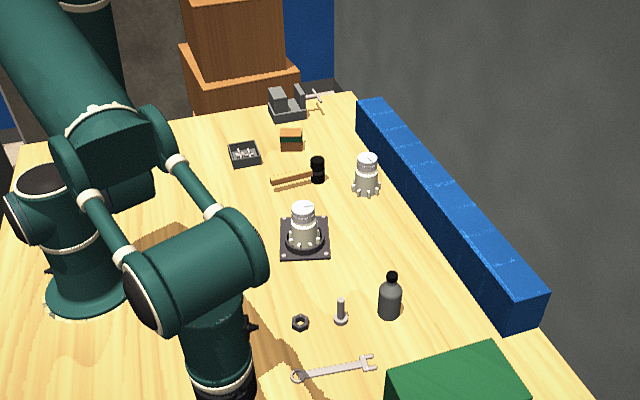

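Top view: the brace is around (332,226), with the cap at about (340,229) and the pin at about (318,221). The mallet head is at (260,190) with its handle running down to (262,237). The spare jar is at (289,153), the carton at (197,197) and the tray at (202,247). The side view agrees.

Run:
```python
from h import *
from scipy import ndimage as N
W=np.load("top0.npy")
def reg(n,u0,u1,v0,v1,z0,z1):
    w=W[v0:v1,u0:u1]; m=(w[...,2]>z0)&(w[...,2]<z1)
    L,k=N.label(m)
    for i in range(1,k+1):
        p=w[L==i]
        if len(p)<4: continue
        lo,hi=p.min(0),p.max(0)
        print(n,len(p),"mean",p.mean(0).round(4),"mid",((lo+hi)/2).round(4),"ext",(hi-lo).round(3), "rect",cv2.minAreaRect(p[:,:2].astype(np.float32)*1000)[2])
reg("cap",300,370,195,260,.115,.16)
reg("pin",300,335,195,260,.07,.1)
reg("plate",290,370,195,260,.004,.2)
reg("head",240,280,175,205,.06,.1)
reg("handle",240,285,195,250,.03,.06)
reg("spare",270,310,130,175,.1,.14)
reg("carton",180,215,180,215,.04,.08)
reg("tray",180,225,225,265,.02,.06)
S=np.load("side0.npy").reshape(-1,3)
for n,c in dict(cap=(.45,-.04),head=(.54,.2)).items():
    m=(np.linalg.norm(S[:,:2]-c,axis=1)<.06)&(S[:,2]>(.123 if n=="cap" else .074))&(S[:,2]<.14); p=S[m]; print("side",n,len(p),p.mean(0),p.max(0),p.min(0))
m=(abs(S[:,0]-.45)<.1)&(abs(S[:,1]-.2)<.06)&(S[:,2]>.045)&(S[:,2]<.06);p=S[m];print("side handle",len(p),p.mean(0),p.min(0),p.max(0))
if len(p)>2: print(cv2.fitLine(p[:,:2].astype(np.float32),cv2.DIST_L2,0,.01,.01).ravel())
m=(abs(S[:,0]-.46)<.1)&(abs(S[:,1]-.02)<.04)&(S[:,2]>.07)&(S[:,2]<.09);p=S[m];print("side pin",len(p),p.mean(0),p.min(0),p.max(0))
```

```text
cap 283 mean [ 0.5291 -0.0318  0.1297] mid [ 0.5299 -0.0311  0.1261] ext [0.054 0.055 0.021] rect 0.7755999565124512
pin 63 mean [0.5483 0.0401 0.0792] mid [0.5487 0.0402 0.0792] ext [0.025 0.025 0.014] rect 89.94987487792969
pin 17 mean [ 0.5167 -0.006   0.0837] mid [ 0.5196 -0.0088  0.0836] ext [0.034 0.016 0.009] rect 25.158723831176758
plate 1923 mean [ 0.5341 -0.0099  0.0374] mid [ 0.5358 -0.0111  0.0703] ext [0.164 0.191 0.132] rect 73.9722900390625
head 143 mean [0.6456 0.2241 0.0786] mid [0.6464 0.2253 0.0732] ext [0.041 0.04  0.026] rect 45.963157653808594
handle 284 mean [0.5639 0.2178 0.05  ] mid [0.566  0.219  0.0457] ext [0.134 0.028 0.028] rect 1.8279284238815308
spare 293 mean [0.7652 0.1312 0.118 ] mid [0.7653 0.1318 0.1136] ext [0.057 0.056 0.026] rect 89.27536010742188
carton 411 mean [0.6198 0.4284 0.0583] mid [0.6201 0.4302 0.0533] ext [0.081 0.073 0.026] rect 72.51653289794922
tray 215 mean [0.4572 0.4166 0.0318] mid [0.4592 0.4164 0.0305] ext [0.089 0.103 0.02 ] rect 0.7705309987068176
side cap 34 [ 0.50444198 -0.03691533  0.12930462] [ 0.50855739 -0.01913752  0.13346598] [ 0.50000052 -0.05196491  0.12447381]<stdin>:22: RuntimeWarning: Mean of empty slice.
  ret = um.true_divide(
Traceback (most recent call last):
ValueError: zero-size array to reduction operation maximum which has no identity
```

Call:
move_arm(
  deltas=[
    [[0, 0, -0.05], [0.21, 0.47, 0.2], -1],
    [[0, 0, -0.1], [0.42, 0.94, 0.4], -1],
  ],
)

```text
time: 0.35
tool_pos: [0.3126, -0.523, 0.25]
tcp_rot: [-3.114, -0.394, 0.001]
wrist_force: [0.6, 0.6, -0.2]
width: 0.999
```

Call:
move_arm(
  deltas=[
    [[0, 0, -0.05], [0.21, 0.47, 0], -1],
    [[0, 0, -0.11], [0.42, 0.94, 0], -1],
  ],
)

```text
time: 0.6
tool_pos: [0.3552, -0.4287, 0.251]
tcp_rot: [-3.139, -0.125, -0.0]
wrist_force: [-0.3, 0.0, 0.4]
width: 1.003
```

Call:
move_arm(
  deltas=[
    [[0, 0, 0], [0.21, 0.47, 0], -1],
    [[0, 0, 0], [0.42, 0.94, 0], -1],
  ],
)

```text
time: 0.85
tool_pos: [0.397, -0.3345, 0.2506]
tcp_rot: [-3.138, -0.13, 0.0]
wrist_force: [0.0, -0.7, -0.0]
width: 0.996
```

Call:
move_arm(
  deltas=[
    [[0, 0, 0], [0.21, 0.47, 0], -1],
    [[0, 0, 0], [0.42, 0.94, 0], -1],
  ],
)

```text
time: 1.1
tool_pos: [0.4389, -0.2406, 0.2507]
tcp_rot: [-3.139, -0.13, 0.0]
wrist_force: [-0.1, -0.5, 0.5]
width: 1.001
```

Call:
move_arm(
  deltas=[
    [[0, 0, 0], [0.21, 0.47, 0], -1],
    [[0, 0, 0], [0.42, 0.94, 0], -1],
  ],
)

```text
time: 1.35
tool_pos: [0.4809, -0.1466, 0.2507]
tcp_rot: [-3.139, -0.13, 0.001]
wrist_force: [0.5, -0.3, 0.6]
width: 0.999
```

Call:
move_arm(
  deltas=[
    [[0, 0, 0], [0.21, 0.47, 0], -1],
    [[0, 0, 0], [0.42, 0.94, 0], -1],
  ],
)

```text
time: 1.6
tool_pos: [0.5229, -0.0526, 0.2507]
tcp_rot: [3.139, 0.13, -0.001]
wrist_force: [-0.6, -0.1, 0.9]
width: 1.001
```

Call:
move_arm(
  deltas=[
    [[0, 0, 0], [0.21, 0.47, 0], -1],
    [[0, 0, 0], [0.42, 0.94, 0], -1],
  ],
)

```text
time: 1.85
tool_pos: [0.5649, 0.0413, 0.2506]
tcp_rot: [3.139, 0.131, -0.001]
wrist_force: [1.3, -0.4, -0.1]
width: 1.0
```

Call:
move_arm(
  deltas=[
    [[0, 0, 0], [0.21, 0.47, 0], -1],
    [[0, 0, 0], [0.42, 0.94, 0], -1],
    [[0, 0, 0], [0.42, 0.94, 0], -1],
  ],
)

```text
time: 2.22
tool_pos: [0.6072, 0.1369, 0.2499]
tcp_rot: [-3.138, -0.137, 0.002]
wrist_force: [-1.1, -1.0, -0.1]
width: 1.002
```

Run:
```python
from h import *
s=status.read_state(); print(s["q"],s["tool_pos"],s["tcp_rot"],s["time"])
c=camera_info("wrist");im,d=read_camera("wrist");save("w1",im);W=world("wrist",d,c);np.save("w1.npy",W)
print(-np.array(c["R"]).T@c["t"],np.array(c["R"])[2],(d>0).mean())
```

```text
[1.81245821e-01 1.44749891e-01 1.67452484e+00 8.91674511e-04
 1.32348305e+00 1.66486837e+00] [0.60715889 0.13690407 0.24994368] [-3.13792752e+00 -1.36515266e-01  1.99874226e-03] 2.225
[0.68053386 0.1440111  0.41298966] [-0.28231416 -0.02402811 -0.95902105] 0.99591015625
```

View pics/w1.png

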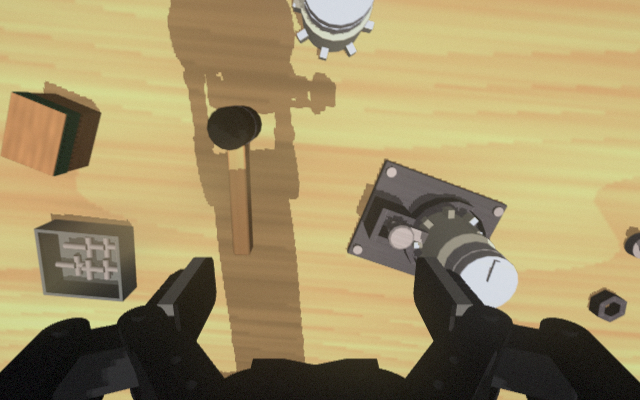

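The wrist view shows the mallet head at about (235,126) with its handle down to (243,253). The pin head is at about (401,237), and the cap at (488,280) is still on the jar. I'll measure these from the depth.

Run:
```python
from h import *
W=np.load("w1.npy")
def r(n,u0,u1,v0,v1,z0,z1):
    w=W[v0:v1,u0:u1].reshape(-1,3); p=w[(w[:,2]>z0)&(w[:,2]<z1)]
    (c,rad)=cv2.minEnclosingCircle(p[:,:2].astype(np.float32)); 
    print(n,len(p),"mean",p.mean(0).round(4),"circ",np.round(c,4),round(rad,4)); return p
r("head",195,275,95,160,.076,.084)
p=r("handle",220,265,150,260,.047,.056)
v=cv2.fitLine(p[:,:2].astype(np.float32),cv2.DIST_L2,0,.01,.01).ravel(); print(v,"yaw",np.degrees(np.arctan2(v[1],v[0])),p.min(0),p.max(0))
r("pin",380,420,220,255,.076,.088)
r("cap",450,530,245,315,.125,.1315)
```

```text
head 1470 mean [0.6489 0.2257 0.0801] circ [0.6484 0.2262] 0.0211
handle 1890 mean [0.5656 0.2192 0.052 ] circ [0.5627 0.2194] 0.0615
[0.99705285 0.07671761 0.5656293  0.21924101] yaw 4.3999186 [0.50127911 0.20577311 0.04700381] [0.62403364 0.23328826 0.0547211 ]
pin 506 mean [0.5519 0.0415 0.0799] circ [0.5508 0.0408] 0.0144
cap 2024 mean [ 0.5365 -0.0332  0.1298] circ [ 0.5316 -0.0316] 0.0294
```

Call:
move_arm(
  deltas=[
    [[0, 0, 0], [0.21, 0.45, -0.2], -1],
    [[0, 0, 0], [0.41, 0.89, -0.5], -1],
    [[0, 0, 0], [0.41, 0.89, -0.8], -1],
  ],
)

```text
time: 2.65
tool_pos: [0.6484, 0.2242, 0.17]
tcp_rot: [-3.138, -0.133, -0.001]
wrist_force: [-0.3, -0.6, -0.2]
width: 0.997
```

Call:
move_arm(
  deltas=[
    [[0, 0, 0], [0, 0, -0.4], -1],
    [[0, 0, 0], [0, 0, -0.7], -1],
    [[0, 0, 0], [0, 0, -0.9], -1],
    [[0, 0, 0], [0, 0, -0.9], -1],
  ],
)

```text
time: 3.15
tool_pos: [0.6462, 0.2213, 0.0791]
tcp_rot: [3.138, 0.129, -0.006]
wrist_force: [-0.8, 0.6, 0.2]
width: 0.998
```

Call:
move_arm(
  deltas=[
    [[0, 0, 0], [0, 0, -0.2], -1],
    [[0, 0, 0], [0, 0, -0.42], -1],
    [[0, 0, 0], [0, 0, -0.42], -1],
  ],
)

```text
time: 3.52
tool_pos: [0.6454, 0.222, 0.036]
tcp_rot: [3.138, 0.13, -0.008]
wrist_force: [0.6, -0.9, 0.1]
width: 0.999
```

Call:
move_arm(
  deltas=[
    [[0, 0, 0], [0, 0, 0], 1],
    [[0, 0, 0], [0, 0, 0], 1],
    [[0, 0, 0], [0, 0, 0], 1],
    [[0, 0, 0], [0, 0, 0], 1],
    [[0, 0, 0], [0, 0, 0], 1],
    [[0, 0, 0], [0, 0, 0], 1],
    [[0, 0, 0], [0, 0, 0], 1],
    [[0, 0, 0], [0, 0, 0], 1],
  ],
  grip_force=80,
)

```text
time: 4.53
tool_pos: [0.6489, 0.2234, 0.0406]
tcp_rot: [-3.138, -0.13, -0.004]
wrist_force: [-0.1, 1.6, 5.7]
width: 0.469
```

Call:
move_arm(
  deltas=[
    [[0, 0, 0], [0, 0, 0.3], 1],
    [[0, 0, 0], [0, 0, 0.7], 1],
    [[0, 0, 0], [0, 0, 1], 1],
    [[0, 0, 0], [0, 0, 1], 1],
  ],
)

```text
time: 5.03
tool_pos: [0.6494, 0.2229, 0.1412]
tcp_rot: [-3.138, -0.13, -0.007]
wrist_force: [0.3, 0.4, -3.1]
width: 0.458
```

Call:
move_arm(
  deltas=[
    [[0, 0, 0], [-0.25, -0.45, 0.1], 1],
    [[0, 0, -0.1], [-0.48, -0.92, 0.2], 1],
    [[0, 0, -0.1], [-0.48, -0.92, 0.2], 1],
  ],
)

```text
time: 5.4
tool_pos: [0.5966, 0.1274, 0.1563]
tcp_rot: [3.137, -0.122, -0.008]
wrist_force: [0.2, 0.3, -4.1]
width: 0.465
```

Call:
move_arm(
  deltas=[
    [[0, 0, -0.1], [-0.25, -0.45, 0], 1],
    [[0, 0, -0.12], [-0.49, -0.93, 0], 1],
    [[0, 0, -0.12], [-0.49, -0.93, 0], 1],
    [[0, 0, -0.12], [-0.49, -0.93, 0], 1],
  ],
)

```text
time: 5.9
tool_pos: [0.5503, 0.038, 0.1575]
tcp_rot: [-3.114, 0.411, 0.003]
wrist_force: [0.1, 0.9, -2.7]
width: 0.465
```

Run:
```python
from h import *
s=status.read_state(); print(s["q"],s["tool_pos"],s["tcp_rot"],s["wrist_force"],s["time"])
for n in("wrist","side"):
    c=camera_info(n);im,d=read_camera(n);save(n+"2",im);W=world(n,d,c);np.save(n+"2.npy",W)
    if n=="side": a=im[130:280,220:420]
cv2.imwrite("pics/c2.png",np.vstack([cv2.resize(im[120:270,200:400],(640,480),interpolation=2)])[:,:,::-1])
```

```text
[2.33910203e-02 7.33074825e-02 1.92698643e+00 7.60133784e-04
 1.14317677e+00 1.85662720e+00] [0.55026182 0.03803489 0.15747912] [-3.11412742e+00  4.11497649e-01  3.08166069e-03] [ 0.13911713  0.8980614  -2.74804984] 5.9
```

View pics/wrist2.png

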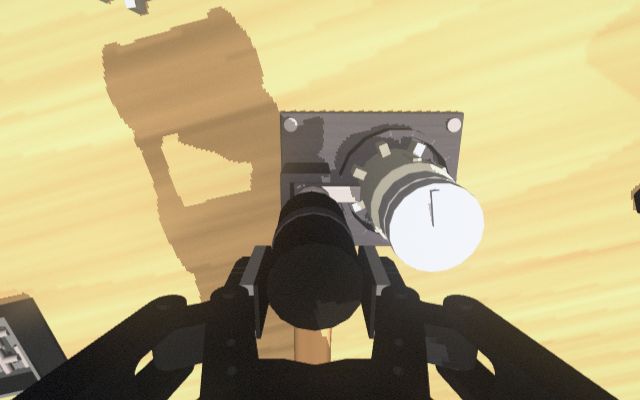

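View pics/c2.png

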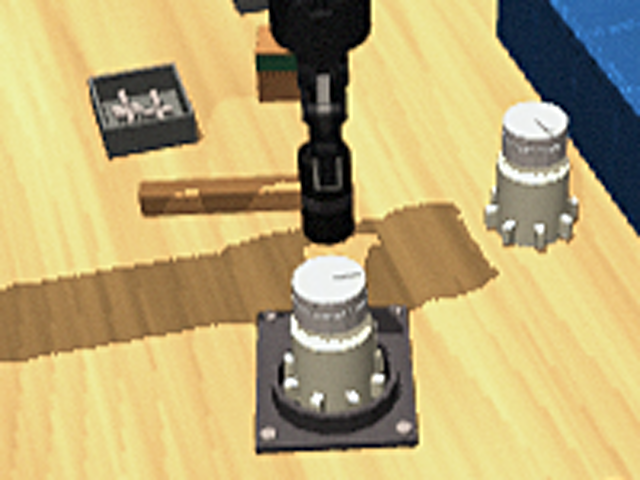

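The mallet is held level above the pin, with its handle towards the robot and clear of the cap. I'll measure the head axis from the wrist depth.

Run:
```python
from h import *
W=np.load("wrist2.npy"); w=W[240:335,262:368].reshape(-1,3)
p=w[(w[:,2]>.15)&(w[:,2]<.23)]; print(np.percentile(p[:,2],[5,25,50,75,95]))
zt=np.percentile(p[:,2],75); p=p[abs(p[:,2]-zt)<.006]; print(len(p),p.mean(0),cv2.minEnclosingCircle(p[:,:2].astype(np.float32)))
A=np.c_[p[:,:2],np.ones(len(p))]; print("tilt",np.linalg.lstsq(A,p[:,2],rcond=None)[0])
```

```text
[0.18473211 0.19689095 0.19753731 0.19810484 0.20144688]
7573 [0.5522425  0.03888954 0.19757633] ((0.5532490611076355, 0.03858024254441261), 0.02409425936639309)
tilt [-0.0094657   0.02643083  0.20177581]
```

Call:
move_arm(
  deltas=[
    [[0, 0, 0], [0, 0, -0.3], 1],
    [[0, 0, 0], [0, 0, -0.4], 1],
    [[0, 0, 0], [0, 0, -0.5], 1],
    [[0, 0, 0], [0, 0, -0.52], 1],
    [[0, 0, 0], [0, 0, -0.52], 1],
  ],
)

```text
time: 6.62
tool_pos: [0.5511, 0.0384, 0.108]
tcp_rot: [-3.114, 0.411, -0.0]
wrist_force: [-2.2, 1.6, 2.7]
width: 0.462
```

Call:
move_arm(
  deltas=[
    [[0, 0, 0], [0, 0, -0.03], 1],
    [[0, 0, 0], [0, 0, -0.05], 1],
    [[0, 0, 0], [0, 0, -0.05], 1],
  ],
)

```text
time: 7.0
tool_pos: [0.5525, 0.0381, 0.1061]
tcp_rot: [-3.114, 0.411, -0.005]
wrist_force: [-6.2, 0.3, 15.7]
width: 0.464
```

Call:
move_arm(
  deltas=[
    [[0, 0, 0], [0, 0, 0.3], 1],
    [[0, 0, 0], [0, 0, 0.57], 1],
  ],
)

```text
time: 7.25
tool_pos: [0.5509, 0.0376, 0.1593]
tcp_rot: [3.114, -0.411, 0.001]
wrist_force: [-0.2, 0.2, -3.3]
width: 0.459
```

Call:
move_arm(
  deltas=[
    [[0, 0, 0.04], [0.25, 0.45, 0], 1],
    [[0, 0, 0.12], [0.49, 0.93, 0], 1],
  ],
)

```text
time: 7.5
tool_pos: [0.6013, 0.131, 0.1596]
tcp_rot: [3.139, -0.113, 0.004]
wrist_force: [1.3, -0.1, -3.8]
width: 0.459
```

Call:
move_arm(
  deltas=[
    [[0, 0, 0.05], [0.25, 0.45, 0], 1],
    [[0, 0, 0.1], [0.48, 0.92, -0.2], 1],
    [[0, 0, 0.1], [0.48, 0.92, -0.2], 1],
    [[0, 0, 0.1], [0.48, 0.92, -0.2], 1],
  ],
)

```text
time: 8.0
tool_pos: [0.6472, 0.2224, 0.1376]
tcp_rot: [3.138, 0.131, -0.003]
wrist_force: [-0.4, -0.0, -3.8]
width: 0.461
```

Call:
move_arm(
  deltas=[
    [[0, 0, 0], [0, 0, -0.3], 1],
    [[0, 0, 0], [0, 0, -0.6], 1],
    [[0, 0, 0], [0, 0, -0.85], 1],
    [[0, 0, 0], [0, 0, -0.92], 1],
    [[0, 0, 0], [0, 0, -0.92], 1],
  ],
)

```text
time: 8.62
tool_pos: [0.6478, 0.2218, 0.0475]
tcp_rot: [3.139, 0.129, 0.0]
wrist_force: [0.3, -0.3, -4.0]
width: 0.461
```

Run:
```python
from h import *
s=status.read_state(); print(s["q"],s["tool_pos"],s["tcp_rot"],s["wrist_force"],s["time"])
n="top"
c=camera_info(n);im,d=read_camera(n);save("top3",im);W=world(n,d,c)
w=W[210:235,305:332].reshape(-1,3); p=w[(w[:,2]>.06)&(np.linalg.norm(w[:,:2]-[.551,.041],axis=1)<.012)]; print("pin",np.median(p,0),len(p))
n="wrist";c=camera_info(n);im,d=read_camera(n);save("w3",im);W=world(n,d,c)
w=W.reshape(-1,3); p=w[(np.linalg.norm(w[:,:2]-[.551,.041],axis=1)<.01)]; print("pin",np.nanmedian(p,0),len(p))
```

```text
[ 2.93594263e-01  4.16310492e-01  1.72024545e+00 -1.80253875e-04
  1.00494362e+00  1.78264981e+00] [0.64783524 0.22181552 0.04747118] [3.13883902e+00 1.28508971e-01 2.01347265e-04] [ 0.30387853 -0.30300296 -3.9917435 ] 8.625
pin [0.54923123 0.04052661 0.0651006 ] 41
pin [nan nan nan] 0
  return np.nanmean(a, axis, out=out, keepdims=keepdims)
```

The pin top reads 65 mm, so it's down. Now I'll set the mallet down.

Call:
move_arm(
  deltas=[
    [[0, 0, 0], [0, 0, -0.04], 1],
    [[0, 0, 0], [0, 0, -0.06], 1],
    [[0, 0, 0], [0, 0, -0.07], 1],
    [[0, 0, 0], [0, 0, -0.07], 1],
  ],
)

```text
time: 9.22
tool_pos: [0.6482, 0.2228, 0.0407]
tcp_rot: [-3.139, -0.13, -0.001]
wrist_force: [0.3, 0.4, 0.1]
width: 0.464
```

Call:
move_arm(
  deltas=[
    [[0, 0, 0], [0, 0, 0], -1],
    [[0, 0, 0], [0, 0, 0], -1],
    [[0, 0, 0], [0, 0, 0], -1],
    [[0, 0, 0], [0, 0, 0], -1],
    [[0, 0, 0], [0, 0, 0], -1],
    [[0, 0, 0], [0, 0, 0], -1],
    [[0, 0, 0], [0, 0, 0.2], -1],
    [[0, 0, 0], [0, 0, 0.6], -1],
    [[0, 0, 0], [0, 0, 1], -1],
  ],
)

```text
time: 10.35
tool_pos: [0.6479, 0.2227, 0.1424]
tcp_rot: [-3.139, -0.13, -0.001]
wrist_force: [0.8, 0.5, 0.2]
width: 0.998
```

Call:
move_arm(
  deltas=[
    [[0, 0, 0], [-0.1, -0.2, 0.45], -1],
    [[0, 0, 0], [-0.3, -0.6, 0.6], -1],
    [[0, 0, 0], [-0.46, -1, 0.6], -1],
  ],
)

```text
time: 10.72
tool_pos: [0.6032, 0.1223, 0.2048]
tcp_rot: [-3.138, -0.132, -0.011]
wrist_force: [-0.2, -0.6, -0.1]
width: 0.993
```

Call:
move_arm(
  deltas=[
    [[0, 0, 0], [-0.2, -0.4, 0], -1],
    [[0, 0, 0], [-0.4, -0.8, 0], -1],
    [[0, 0, 0], [-0.46, -1, 0], -1],
  ],
)

```text
time: 11.1
tool_pos: [0.5553, 0.0211, 0.2018]
tcp_rot: [3.139, 0.128, 0.003]
wrist_force: [0.7, -0.4, 0.3]
width: 1.0
```

Call:
move_arm(
  deltas=[
    [[0, 0, 0], [-0.24, -0.53, 0], -1],
    [[0, 0, 0], [-0.24, -0.53, 0], -1],
    [[0, 0, 0], [-0.24, -0.53, 0], -1],
  ],
)

```text
time: 11.48
tool_pos: [0.5326, -0.03, 0.201]
tcp_rot: [-3.138, -0.129, -0.003]
wrist_force: [0.3, -0.7, -0.8]
width: 0.998
```

Run:
```python
from h import *
s=status.read_state(); print(s["q"],s["tool_pos"],s["tcp_rot"],s["wrist_force"],s["time"])
n="wrist";c=camera_info(n);im,d=read_camera(n);save("w4",im);W=world(n,d,c)
w=W.reshape(-1,3); near=np.linalg.norm(w[:,:2]-[.5315,-.0316],axis=1)<.045
p=w[near&(w[:,2]>.122)&(w[:,2]<.1318)]; print("cap",np.mean(p,0),len(p),cv2.minEnclosingCircle(p[:,:2].astype(np.float32)))
p=w[(np.linalg.norm(w[:,:2]-[.551,.041],axis=1)<.01)&(w[:,2]>.05)]; print("pin",np.median(p,0) if len(p) else 0,len(p))
p=w[(np.linalg.norm(w[:,:2]-[.648,.225],axis=1)<.03)&(w[:,2]>.07)&(w[:,2]<.09)]; print("head",len(p) and (np.mean(p,0),cv2.minEnclosingCircle(p[:,:2].astype(np.float32))))
```

```text
[-1.03609869e-01  1.27443688e-03  1.91853995e+00  8.84967365e-04
  1.22009972e+00  1.38477656e+00] [ 0.5326039  -0.03003967  0.20095826] [-3.13836447e+00 -1.28912584e-01 -2.79700274e-03] [ 0.34031479 -0.73865867 -0.80420263] 11.475
cap [ 0.53212307 -0.03129673  0.12985863] 4497 ((0.531191349029541, -0.03147630766034126), 0.029069291427731514)
pin [0.54265466 0.0400458  0.28378226] 819
head (array([0.64422658, 0.21179379, 0.07810346]), ((0.6444919109344482, 0.2174018770456314), 0.01888459175825119))
```

View pics/w4.png

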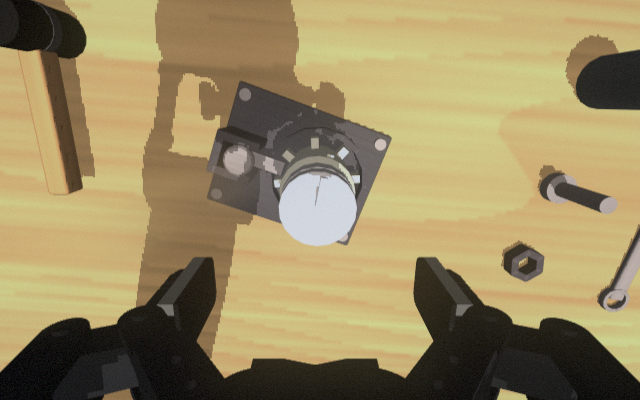

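The cap is at (0.5315, -0.0315), the pin is down beside the boss, and the mallet is standing where it was. Next I descend over the cap.

Call:
move_arm(
  deltas=[
    [[0, 0, 0], [-0.01, -0.015, -0.3], -1],
    [[0, 0, 0], [-0.01, -0.015, -0.6], -1],
    [[0, 0, 0], [-0.01, -0.015, -0.85], -1],
    [[0, 0, 0], [-0.01, -0.015, -1], -1],
    [[0, 0, 0], [-0.01, -0.015, -1], -1],
    [[0, 0, 0], [-0.01, -0.015, -1], -1],
  ],
)

```text
time: 12.28
tool_pos: [0.5319, -0.0315, 0.1011]
tcp_rot: [3.139, 0.131, 0.003]
wrist_force: [0.3, 0.1, -0.6]
width: 0.998
```

Call:
move_arm(
  deltas=[
    [[0, 0, 0], [0, 0, -0.03], -1],
    [[0, 0, 0], [0, 0, -0.03], 1],
    [[0, 0, 0], [0, 0, -0.03], 1],
    [[0, 0, 0], [0, 0, -0.03], 1],
    [[0, 0, 0], [0, 0, -0.03], 1],
    [[0, 0, 0], [0, 0, -0.03], 1],
    [[0, 0, 0], [0, 0, -0.03], 1],
    [[0, 0, 0], [0, 0, -0.03], 1],
  ],
  grip_force=80,
)

```text
time: 13.28
tool_pos: [0.5313, -0.032, 0.0984]
tcp_rot: [3.139, 0.13, 0.002]
wrist_force: [-1.0, -0.3, 4.4]
width: 0.633
```

Call:
move_arm(
  deltas=[
    [[0, 0, 0.08], [0, 0, 0], 1],
    [[0, 0, 0.16], [0, 0, 0], 1],
    [[0, 0, 0.24], [0, 0, 0], 1],
    [[0, 0, 0.24], [0, 0, 0], 1],
  ],
)

```text
time: 13.78
tool_pos: [0.5323, -0.032, 0.0984]
tcp_rot: [3.058, 0.714, 0.005]
wrist_force: [2.1, -0.8, 5.7]
width: 0.635
```

Run:
```python
from h import *
s=status.read_state(); print(s["q"],s["tool_pos"],s["tcp_rot"],s["wrist_force"],s["torque"],s["time"],s["width"])
```

```text
[-1.06814619e-01  9.45352544e-02  2.02217970e+00  1.58602749e-04
  1.02157761e+00  1.00546490e+00] [ 0.53234425 -0.03198661  0.09844638] [3.0584838  0.71359845 0.0049624 ] [ 2.14714422 -0.80841276  5.68967568] [ 0.106084   -0.13820793  0.0164483 ] 13.775 0.634572129684288
```

Run:
```python
from h import *
a,_=read_camera("side")
s0=cv2.imread("pics/side2.png")[:,:,::-1]
save("s5",np.hstack([cv2.resize(x[185:275,260:350],(400,400),interpolation=2) for x in (s0,a)]))
```

```text
(no output)
```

View pics/s5.png

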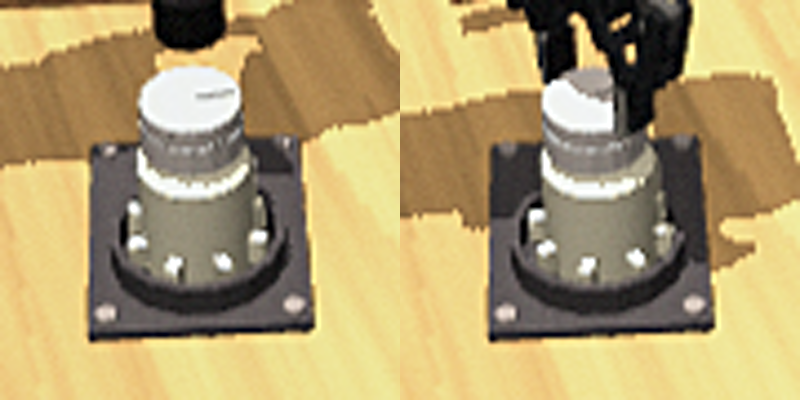

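The ribs have turned only about 0.2 rad, which fits the play of the brace. I'll finish the twist.

Call:
move_arm(
  deltas=[
    [[0, 0, 0.08], [0, 0, 0], 1],
    [[0, 0, 0.16], [0, 0, 0], 1],
    [[0, 0, 0.24], [0, 0, 0], 1],
    [[0, 0, 0.32], [0, 0, 0], 1],
    [[0, 0, 0.4], [0, 0, 0], 1],
    [[0, 0, 0.44], [0, 0, 0], 1],
    [[0, 0, 0.44], [0, 0, 0], 1],
    [[0, 0, 0.44], [0, 0, 0], 1],
  ],
)

```text
time: 14.82
tool_pos: [0.5329, -0.0318, 0.0998]
tcp_rot: [2.635, 1.706, 0.006]
wrist_force: [-0.8, 0.5, 11.6]
width: 0.636
```

Run:
```python
from h import *
s=status.read_state(); print(s["q"],s["tool_pos"],s["tcp_rot"],s["wrist_force"],s["torque"],s["time"],s["width"])
a,_=read_camera("side")
s0=cv2.imread("pics/side2.png")[:,:,::-1]
save("s6",np.hstack([cv2.resize(x[185:275,260:350],(400,400),interpolation=2) for x in (s0,a)]))
```

```text
[-1.06481864e-01  9.33161497e-02  2.02077763e+00  4.05263923e-04
  1.02324308e+00  3.15202820e-01] [ 0.53286248 -0.03178576  0.09977377] [2.63531096 1.70574662 0.0055321 ] [-0.83865736  0.47500288 11.599975  ] [0.28029199 0.22730564 0.04223077] 14.825 0.6364938059268364
```

View pics/s6.png

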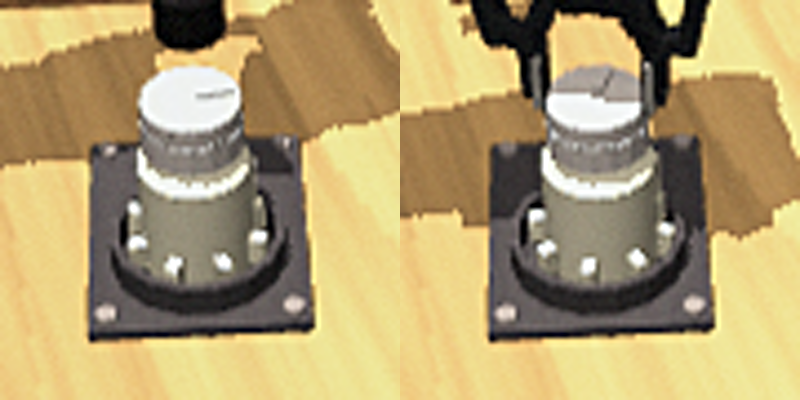

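The cap has turned about 1.07 rad with the jar held, and the upward force rose to about 12 N, so the gasket has sprung free. I'll lift a little first and check the force.

Call:
move_arm(
  deltas=[
    [[0, 0, 0], [0, 0, 0.03], 1],
    [[0, 0, 0], [0, 0, 0.06], 1],
    [[0, 0, 0], [0, 0, 0.08], 1],
    [[0, 0, 0], [0, 0, 0.08], 1],
    [[0, 0, 0], [0, 0, 0.08], 1],
  ],
)

```text
time: 15.5
tool_pos: [0.5304, -0.0318, 0.1046]
tcp_rot: [-2.635, -1.709, 0.001]
wrist_force: [1.2, -0.3, -1.3]
width: 0.638
```

Call:
move_arm(
  deltas=[
    [[0, 0, 0], [0, 0, 0.08], 1],
    [[0, 0, 0], [0, 0, 0.18], 1],
    [[0, 0, 0], [0, 0, 0.28], 1],
    [[0, 0, 0], [0, 0, 0.35], 1],
    [[0, 0, 0], [0, 0, 0.35], 1],
    [[0, 0, 0], [0, 0, 0.35], 1],
  ],
)

```text
time: 16.25
tool_pos: [0.5306, -0.0318, 0.1399]
tcp_rot: [-2.635, -1.71, 0.0]
wrist_force: [0.5, -0.4, -0.3]
width: 0.634
```

Run:
```python
from h import *
s=status.read_state(); print(s["tool_pos"],s["tcp_rot"],s["wrist_force"],s["time"],s["width"])
a,d=read_camera("side")
save("s7",np.hstack([cv2.resize(a[165:275,250:360],(400,400),interpolation=2), cv2.resize(a[100:300,220:420],(400,400))]))
b,d=read_camera("top"); W=world("top",d).reshape(-1,3)
p=W[(np.linalg.norm(W[:,:2]-[.551,.041],axis=1)<.012)&(W[:,2]>.05)]; print("pin",len(p) and np.median(p,0))
p=W[(np.linalg.norm(W[:,:2]-[.648,.224],axis=1)<.03)&(W[:,2]>.07)&(W[:,2]<.09)]; print("head",len(p),len(p) and p.mean(0))
c=camera_info("wrist");im,d=read_camera("wrist");W=world("wrist",d,c).reshape(-1,3)
p=W[(np.linalg.norm(W[:,:2]-[.5315,-.0315],axis=1)<.027)&(W[:,2]>.12)&(W[:,2]<.2)]
print("captop",len(p),np.percentile(p[:,2],[10,50,90])); q=p[abs(p[:,2]-np.median(p[:,2]))<.004]; print("tilt",np.linalg.lstsq(np.c_[q[:,:2],np.ones(len(q))],q[:,2],rcond=None)[0])
```

```text
[ 0.53055087 -0.03177857  0.13990273] [-2.63528128e+00 -1.70981320e+00  4.39474822e-04] [ 0.53509784 -0.39213479 -0.26113975] 16.25 0.6344605173117369
pin [0.54875292 0.03171688 0.52748347]
head 140 [0.64595831 0.22426168 0.07887811]
captop 11228 [0.17040119 0.17117497 0.17229654]
tilt [0.00736998 0.00728802 0.16756965]
```

View pics/s7.png

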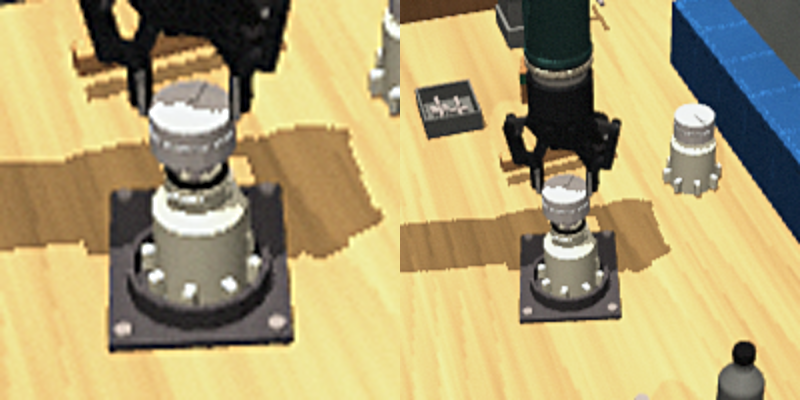

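The cap is clear of the mouth and level. Its top is at 171 mm, so the lower edge is about 22 mm above the rim. The jar is still standing in the brace.

```bash
python3 -c "
from workcell import order
print(order.finish_job())"
```

```text
the job is handed in; nothing more can be done
None
```

The task is done and handed in at about 16.5 s on the robot's clock, well under the 48 s limit.

- **Pin:** I gripped the mallet by its head and pressed the head's lower face onto the pin, as a steady push rather than a swung blow. The push rose to about 19 N, well above the 8–10 N the pin needs. The pin top then read about 65 mm, against 80 mm before. That reading is from before the twist. At the end the arm hid the pin from the top camera, so I could not repeat it.
- **Mallet:** it stands back on the bench within a few millimetres of where it started, clear of the brace.
- **Cap:** I turned it about 1.07 rad anticlockwise. The jar moved only about 0.2 rad, by eye from the side pictures, which fits the play in the brace, and then held. The wrist force showed nothing of the jar's weight as the cap came off.
- **Final check:** the cap is held about 22 mm above the mouth, tilted less than 1°, and the jar is still in the brace. The other objects weren't touched and looked in place where visible, but I didn't re-measure them.

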